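Draw-latch the end cap of a sample case

ROBOT

A 6-joint arm with a two-finger parallel gripper is mounted at the origin on a cart in front of the work surface, level with it; the furniture and walls round the work are solid. World frame = base frame: x ahead of the robot, y to its left, z up, the work surface at z = 0. Lengths are in m, angles in rad, forces in N, time in s.
With the tool pointing down it reaches from about 0.35 to 0.975 m from the base axis. Payload 17.4 kg.
Tool frame: the origin (TCP) lies at the very end of the fingers, on their centre line; the grasp point (between the pads) lies 19 mm behind it; y points along the fingers, x is the direction in which the jaws open and shut, and the axes are right-handed (so a half turn about y gives the same grasp; the last joint's range is limited). The gripper opens to 85 mm and grips with 20 to 120 N. Pads are 22 mm wide; open, the fingers measure 114 mm over their backs; the gripper's body (76 mm by 85 mm) begins 54 mm behind the grasp point. The pads swing forward as they close: fully open they stand 13 mm farther back than shut.
Start: joints at [-1.279, 0.116, 1.442, -0, 1.584, -0.038], TCP at [0.219, -0.639, 0.231] pointing down, gripper open.
Joint ranges: [-2.83, 2.83], [-0.83, 2.19], [0.07, 2.5], [-1.14, 4.28], [0.01, 3], [-2.97, 2.97]. Speed limits (rad/s): [1.89, 1.89, 2.22, 3.14, 3.14, 3.14].

INTERFACE

Orientations are given as a rotation vector (axis times angle).
In Python, from cell import env, camera, order gives the robot as it stands. The module is installed in compiled form; this text tells all that it offers.
- The arm moves only by the tool drive_tool, never from a script. Its argument "rows" is text: rows parted by semicolons, each of 4 numbers parted by spaces: the shift along the tool's x, y, z normalised to -1 to 1, where 1 is 0.5 m, then the turn about the tool's y normalised to -1 to 1, where 1 is 90 degrees. In form: x y z turn; .... A call has 1 to 10 rows; each row is the pose to reach, as a shift and turn from the pose commanded when the call began, along the tool's axes at that moment; what a row does not reach only later rows make up. A row lasts 1/10 s, in which the tool goes at most 50 mm and 8.59 degrees, less where a joint would pass 70% of its speed; a pose out of reach is approached as far as the arm can. A call with a number of a shift or a turn outside -1 to 1 is refused whole. A call with a gripper value outside its range is refused whole. "gripper" is the opening, from -1 (shut) to 1 (fully open), set as the call begins (left out, the last holds). The fingers move at their own pace and stop on an object; the grip force is fixed at half the most. Time passes only in rows, so rows that repeat a pose let the fingers close. It gives the time, the measured TCP pose, the force and the opening at its end, in the units of the state.
- env.get_obs(): the state, without advancing time (a new reading comes with each control period).
- camera(name): name is "scene" or "top" or "wrist"; returns a dict with "image" (400x640x3 uint8, red, green, blue), "intrinsics" (3x3 intrinsics, pixels), "world_from_camera" (4x4, takes a point from camera to world coordinates). Camera axes: x right, y up, looking along -z (the intrinsics and any distortion apply to the point x, -y, -z); pixel columns grow to the right and rows downward; lengths in m; the calibration is good to about 2 mm. A picture is of the moment at which its call begins. There is no depth.
- order.close_job(): hands the job in, once; it reports no verdict.
The state is a dict: "clock": time; "joints": joint angles; "joint_vel": joint speeds; "tau": joint torques, N m; "position": TCP position; "eef_rot": TCP orientation; "wrist_force": force on the tool from outside, world axes, zero at the start; "ft_torque": the same for the moment, N m; "width": opening from 0.0 (shut) to 1.0 (fully open).
Only numpy, scipy, OpenCV 4.12 (cv2) and the standard library are available. Lean on these libraries where they do the work, as an engineer would, in place of code of your own. Each camera call takes 0.05 s, during which the arm holds its last target. There are 200 camera calls.

TASK

The end cap of the sample case is ajar because its draw latch was folded flat without catching. Stand the red-tipped lever up, swing the wire loop forward and hook it over the steel keeper on the end cap, then press the lever down over centre until it lies flat and the loop holds the cap tight against its gasket. Leave the bottle and the two vials beside the case where they stand.

Things in the scene. Friction and masses are not known exactly. Their poses are not given: they have to be found in the camera images.
- sample_case: rear half of a dark blue-grey sample case, fixed to the desk, 150 (x) x 110 (y) x 60 mm high. Origin on the desk under the middle of its front (gasket) face; x points back along the case, z up. The end cap (56 x 110 x 60 mm) stands on its -x side. The latch is on top, on the middle line (y = 0): lever on the rear half, keeper on the cap; it all moves in the case's x-z plane.
- end_cap (a joint): how far the end cap stands out along the case's -x, m. 0: it just touches the soft rubber gasket, which pushes back by about 6 N per mm below that (negative: gasket squeezed; latched about -0.0034); range -0.006 to 0.016. Slides with about 1.5 N friction.
- latch_lever (a joint): lever angle, rad: 0 = lying flat, pointing along the case's +x; grows as its tip rises; stop at 1.40 (80 degrees). It stays where it is left (0.1 N m friction). With the loop hooked, dead centre is at about 0.17; below that the loop pulls it shut. A few newtons on the grip press it down.
- lever_pivot (a point): axis (along the case's y) on which the lever turns, 10 mm behind the gasket face, 82 mm above the desk (22 mm above the case's flat top); its axes are those of the case
- lever_grip (a point): centre of the lever's red grip: a block 30 (along the lever) x 18 (y) x 12 mm, 116 mm from the pivot. The lever is 18 mm wide throughout, 131 mm long from the pivot; its x points along the lever, z out of its upper face. Pinch it across y to raise it.
- latch_loop (a joint): angle of the wire loop on the lever, rad: 0 = folded back on the lever's upper face, where the line from loop_pivot to loop_bar is turned up 0.132 rad from the lever's own direction; grows as the loop swings forward to the keeper (about 2.05 when lowered on it with the lever at its stop). It turns freely; with the lever up and the loop folded it leans back and stays.
- loop_pivot (a point): axis (along y) of the loop on the lever, 27.6 mm along the lever from lever_pivot and 4.9 mm below the lever's middle line (28 mm away, 10 degrees below the lever's direction); it moves with the lever
- loop_bar (a point): middle of the loop's cross bar, 60 mm from loop_pivot. The loop is a U of 6 mm steel wire; its arms run at y = +-17 mm either side of the lever, and the bar carries black round ends 11 mm in diameter whose outer faces are 44 mm apart along y: the place to pinch the loop.
- keeper_seat (a point): where the middle of the loop's bar sits when hooked, on the cap (moves with it; axes of the case), 82 mm above the desk. Behind it (+x) stands the steel keeper wall, 5 mm thick, 22 mm wide, top 10 mm above this point, leaning 20 degrees over it; a ledge 3 mm below reaches 25 mm forward. Lowered with the lever at its stop, the bar lands 5 to 8 mm in front of this point; it needs no exact stop.
- vial_1_mid (a point): glass vial with red cap, 22 mm diameter, 46 mm high, centre half-way up; bystander
- vial_3_mid (a point): glass vial with yellow cap, 22 mm diameter, 46 mm high, centre half-way up; bystander
- reagent_amber_mid (a point): amber bottle with black cap, 62 mm diameter, 135 mm high, centre half-way up; bystander

How it is judged:
By the outcome, as a careful person would: the job done as asked, in the order asked, and still so for the second after the job is handed in, with the robot touching nothing.
It also fails if it takes over 51 s, if anything falls off the work surface, if the arm or the gripper's body presses on something with over 40 N, if the wrist force passes 120 N, or if a joint passes its speed limit or range.

## Working session

There is one attempt and no reset: what is moved stays moved. The work goes in short steps, Python scripts to look and compute and a tool call to move; the robot and the scene stay as the last step left them, time stands still between calls to the robot, and variables do not carry over. Pictures are saved under pics/ and viewed, about 8 in all and at most 12, crops included, and the job is handed in when it is done.

Besides the shell and the picture viewer there is one more tool, called after "Emit:" as a command line: name --argument value ..., lists and objects as JSON in quotes. drive_tool: Moves the arm, as the interface text tells. Its arguments: {"type":"object","properties":{"rows":{"type":"string"},"gripper":{"type":"number"}},"required":["rows"]}

```bash
mkdir -p pics; cat > h.py <<'E'
import numpy as np,cv2
from cell import env,camera,order
from scipy.spatial.transform import Rotation as R
def shot(n,f):
    c=camera(n);cv2.imwrite(f'pics/{f}.png',cv2.cvtColor(c['image'],cv2.COLOR_RGB2BGR))
    np.savez(f'pics/{f}.npz',K=c['intrinsics'],T=c['world_from_camera'],im=c['image']);return c
def ray(f,u,v):
    d=np.load(f'pics/{f}.npz');K,T=d['K'],d['T']
    p=np.array([(u-K[0,2])/K[0,0],-(v-K[1,2])/K[1,1],-1]);return T[:3,3],T[:3,:3]@p
def onz(f,u,v,z):
    o,r=ray(f,u,v);return o+r*(z-o[2])/r[2]
def proj(f,P):
    d=np.load(f'pics/{f}.npz');K,T=d['K'],d['T']
    p=T[:3,:3].T@(np.array(P)-T[:3,3]);return K[0,0]*p[0]/-p[2]+K[0,2],K[1,1]*p[1]/p[2]+K[1,2]
def tri(*a):
    A=np.zeros((3,3));b=np.zeros(3)
    for f,u,v in a:
        o,r=ray(f,u,v);r=r/np.linalg.norm(r);M=np.eye(3)-np.outer(r,r);A+=M;b+=M@o
    return np.linalg.solve(A,b)
E
python3 - <<'E'
from h import *
a=shot('scene','s1');b=shot('top','t1')
o=env.get_obs();print(o);print(R.from_rotvec(o['eef_rot']).as_matrix().round(3))
for c in(a,b):print(c['intrinsics'],c['world_from_camera'].round(3),[k for k in c])
cv2.imwrite('pics/st.png',np.vstack([cv2.resize(cv2.imread(f'pics/{f}.png'),(480,300)) for f in('s1','t1')]))
E
```

```text
{'clock': 0.1, 'joints': array([-1.27879797e+00,  1.16447089e-01,  1.44216820e+00,  7.15529132e-06,
        1.58399038e+00, -3.77441495e-02]), 'joint_vel': array([ 2.02189475e-05, -1.33796311e-03, -2.14158153e-03,  5.32747009e-04,
       -1.90688509e-03,  7.08129943e-04]), 'tau': array([ 2.99749561e-03, -7.33669567e+01, -6.33788753e+01, -3.61156106e-05,
        5.29197569e-03, -2.98049338e-05]), 'position': array([ 0.21854881, -0.63847528,  0.23064867]), 'eef_rot': array([-1.34670015,  0.96352285, -0.96220313]), 'wrist_force': array([-0.21757614,  0.97249808,  0.4708391 ]), 'ft_torque': array([-0.00730344,  0.00826139,  0.02260599]), 'width': 1.0015593776501401}
[[ 0.324 -0.     0.946]
 [-0.946  0.001  0.324]
 [-0.001 -1.     0.   ]]
[[365.21942782   0.         324.81337246]
 [  0.         365.21942782 196.61529485]
 [  0.           0.           1.        ]] [[ 0.434  0.417 -0.799 -0.134]
 [-0.901  0.186 -0.392 -0.107]
 [-0.015  0.89   0.457  0.475]
 [ 0.     0.     0.     1.   ]] ['image', 'intrinsics', 'world_from_camera']
[[396.56627922   0.         320.12715183]
 [  0.         396.56627922 201.69936836]
 [  0.           0.           1.        ]] [[-0.009  0.987 -0.16   0.395]
 [-1.    -0.007  0.015  0.235]
 [ 0.014  0.16   0.987  0.899]
 [ 0.     0.     0.     1.   ]] ['image', 'intrinsics', 'world_from_camera']
```

View pics/t1.png

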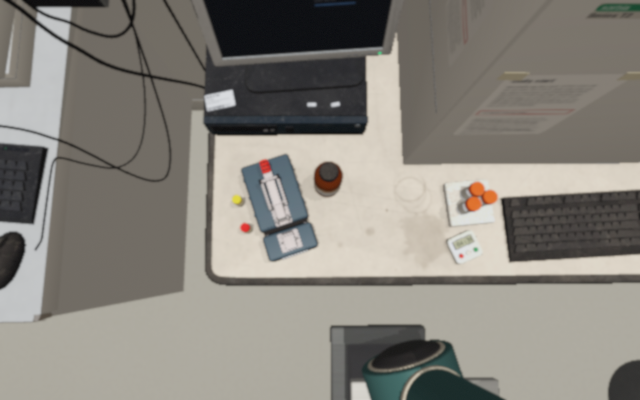

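View pics/s1.png

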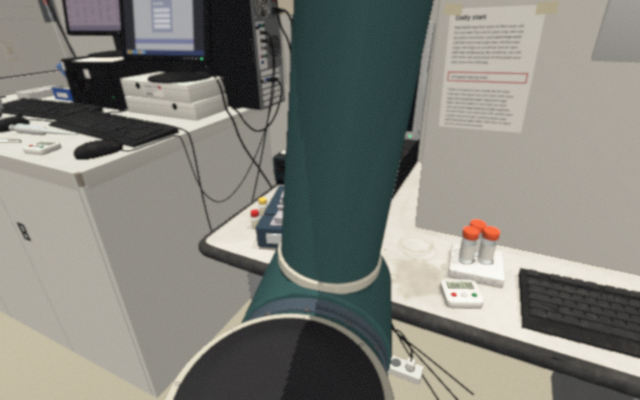

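The top view shows the case around (275,190), with its red grip at (265,167) and the cap at (290,242). The vials are at (237,201) and (246,228), and the bottle is at (328,178). In the scene view the arm hides the case.

```bash
python3 - <<'E'
from h import *
im=cv2.imread('pics/t1.png');c=cv2.resize(im[145:270,215:355],None,fx=5,fy=5,interpolation=cv2.INTER_CUBIC);cv2.imwrite('pics/c1.png',c[:600])
h=cv2.cvtColor(im,cv2.COLOR_BGR2HSV)
def cen(m,x0,x1,y0,y1):
    q=np.zeros_like(m);q[y0:y1,x0:x1]=m[y0:y1,x0:x1];n,l,s,ce=cv2.connectedComponentsWithStats(q)
    return [(s[i].tolist(),ce[i].round(1)) for i in range(1,n) if s[i][4]>8]
red=((h[...,0]<8)|(h[...,0]>172))&(h[...,1]>150)&(h[...,2]>90)
print(cen(red.astype(np.uint8),215,320,145,270))
blue=((h[...,0]>95)&(h[...,0]<120)&(h[...,1]>60)&(h[...,2]>50)).astype(np.uint8)
q=np.zeros_like(blue);q[150:265,235:325]=blue[150:265,235:325]
for k in cv2.findContours(q,0,2)[0]:
    if cv2.contourArea(k)>200: print(cv2.contourArea(k),cv2.minAreaRect(k),[onz('t1',*p,.06)[:2].round(4).tolist() for p in cv2.boxPoints(cv2.minAreaRect(k))])
for n,u,v,z in(('grip',265.5,166,.086),('bottle',328,171,.135),('vy',237,200,.046),('vr',246,228,.046)):print(n,onz('t1',u,v,z).round(4))
E
```

```text
[([260, 160, 11, 13, 95], array([264.7, 165.9])), ([241, 224, 9, 8, 52], array([245.1, 227.3]))]
252.0 ((252.95001220703125, 178.3499755859375), (24.033308029174805, 16.12761688232422), 71.56504821777344) [[0.6024, 0.3917], [0.6136, 0.3589], [0.563, 0.3417], [0.552, 0.3743]]
227.0 ((281.70001220703125, 168.09999084472656), (21.50348663330078, 17.708751678466797), 71.56504821777344) [[0.6217, 0.3305], [0.6341, 0.2941], [0.5884, 0.2792], [0.5762, 0.3154]]
grip [0.6032 0.3367 0.086 ]
bottle [0.5798 0.2071 0.135 ]
vy [0.5378 0.4026 0.046 ]
vr [0.4766 0.3818 0.046 ]
```

View pics/c1.png

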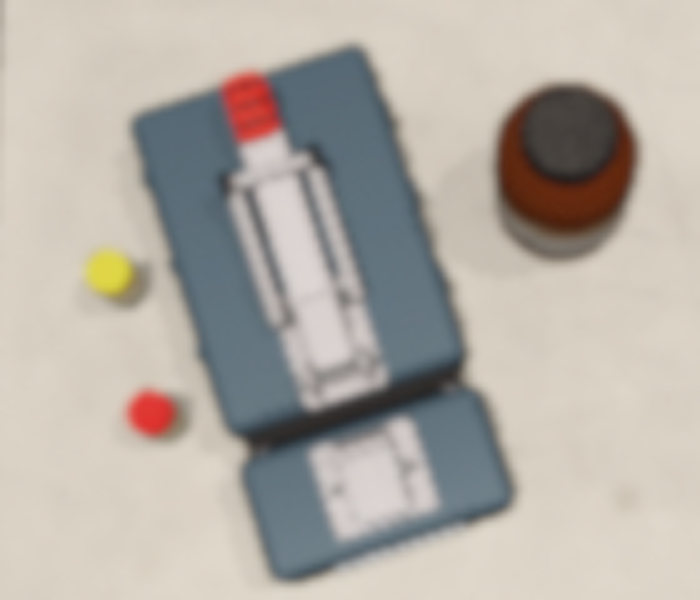

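```bash
python3 - <<'E'
from h import *
P=lambda x,y,z:onz('t1',215+(x-.5)/5,145+(y-.5)/5,z)
c=[P(135,112,.06),P(365,42,.06),P(465,365,.06),P(237,438,.06)]
for a,b,n in((0,1,'rear'),(3,2,'front'),(3,0,'left'),(2,1,'right')):
    d=(c[b]-c[a])[:2];print(n,np.linalg.norm(d).round(4),np.degrees(np.arctan2(d[1],d[0])).round(1))
print(np.round(c,4).tolist(),'front mid',(c[2]+c[3])/2,'rear mid',(c[0]+c[1])/2)
b1,b2=P(226,183,.085),P(319,153,.085);print('bar',b1,b2,(b1+b2)/2,np.linalg.norm(b1-b2))
g=P(251,106,.086);print('grip',g,np.linalg.norm(g-(b1+b2)/2))
d=g-(b1+b2)/2;print(np.degrees(np.arctan2(d[1],d[0])))
k=[P(250,470,.06),P(470,392,.06),P(512,500,.06),P(275,578,.06)];print('cap',np.round(k,4).tolist())
E
```

```text
rear 0.1042 -72.8
front 0.1011 -72.5
left 0.1491 18.0
right 0.1487 16.8
[[0.6073, 0.391, 0.06], [0.6381, 0.2915, 0.06], [0.4958, 0.2484, 0.06], [0.4655, 0.3448, 0.06]] front mid [0.48064311 0.29662016 0.06      ] rear mid [0.62271083 0.34122687 0.06      ]
bar [0.57020038 0.34766916 0.085     ] [0.58282727 0.30889698 0.085     ] [0.57651383 0.32828307 0.085     ] 0.040776470681539154
grip [0.60301678 0.33752989 0.086     ] 0.02808754509421358
19.233761680174347
cap [[0.4519, 0.3392, 0.06], [0.4842, 0.2463, 0.06], [0.4384, 0.2288, 0.06], [0.4068, 0.3282, 0.06]]
```

Emit:
drive_tool --rows "-0.787 -0.06 0.653 0;-0.787 -0.06 0.653 0;-0.787 -0.06 0.653 0;-0.787 -0.06 0.653 0;-0.787 -0.06 0.653 0;-0.787 -0.06 0.653 0;-0.787 -0.06 0.653 0;-0.787 -0.06 0.653 0;-0.787 -0.06 0.653 0;-0.787 -0.06 0.653 0"

```text
clock: 1.1
position: [0.3958, -0.17, 0.2607]
eef_rot: [-1.347, 0.963, -0.964]
wrist_force: [0.7, 0.2, -0.1]
width: 1.0
```

Emit:
drive_tool --rows "-0.827 -0.04 0.609 0;-0.827 -0.04 0.609 0;-0.827 -0.04 0.609 0;-0.827 -0.04 0.609 0;-0.827 -0.04 0.609 0;-0.827 -0.04 0.609 0;-0.827 -0.04 0.609 0;-0.827 -0.04 0.609 0;-0.827 -0.04 0.609 0;-0.827 -0.04 0.609 0"

```text
clock: 2.1
position: [0.5458, 0.3068, 0.2797]
eef_rot: [-1.348, 0.963, -0.963]
wrist_force: [0.4, -1.8, 0.5]
width: 1.0
```

Emit:
drive_tool --rows "0 0 0 0.015;0 0 0 0.015;0 0 0 0.015"

```text
clock: 2.4
position: [0.5456, 0.3039, 0.28]
eef_rot: [-1.339, 0.981, -0.981]
wrist_force: [-1.5, -1.2, -0.8]
width: 1.001
```

```bash
python3 - <<'E'
from h import *
c=shot('wrist','w1');shot('scene','s2');o=env.get_obs();print(o['position'],R.from_rotvec(o['eef_rot']).as_matrix().round(3),o['joints'].round(2),c['world_from_camera'].round(3))
E
```

```text
[0.54565482 0.3035199  0.28044363] [[ 0.301  0.001  0.954]
 [-0.954  0.     0.301]
 [-0.    -1.     0.001]] [ 0.47 -0.    1.49 -0.    1.66  1.73] [[ 0.302  0.919  0.253  0.61 ]
 [-0.953  0.291  0.082  0.324]
 [ 0.001 -0.265  0.964  0.423]
 [ 0.     0.     0.     1.   ]]
```

View pics/w1.png

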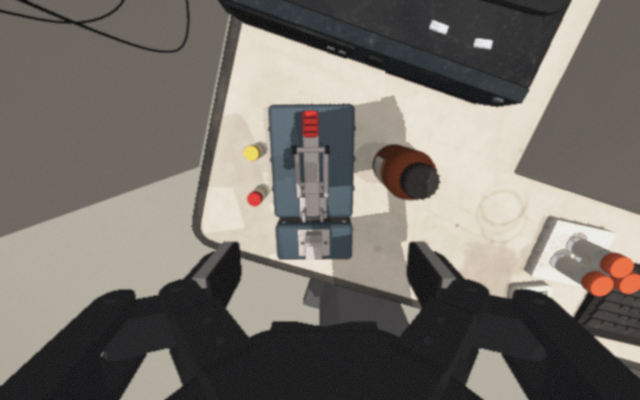

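The wrist view shows the case nearly upright in the frame. The grip is at (310,124), the bar ends are at (295,150) and (328,150), and the gasket gap is near v=218.

```bash
python3 - <<'E'
from h import *
im=cv2.imread('pics/w1.png');h=cv2.cvtColor(im,cv2.COLOR_BGR2HSV)
red=(((h[...,0]<8)|(h[...,0]>172))&(h[...,1]>150)&(h[...,2]>70)).astype(np.uint8)
q=np.zeros_like(red);q[100:145,290:330]=red[100:145,290:330];x,y,w,hh=cv2.boundingRect(q);print(x,y,w,hh)
blue=((h[...,0]>90)&(h[...,0]<125)&(h[...,1]>60)&(h[...,2]>40)).astype(np.uint8)
for v in (112,120,165,180,200,210,235,250):
    r=np.nonzero(blue[v,255:365])[0]+255; a,b=onz('w1',r[0],v,.06),onz('w1',r[-1]+1,v,.06);print(v,r[0],r[-1],((a+b)/2)[:2].round(4),np.linalg.norm(a-b).round(4))
for v in(140,): pass
for n,u,v,z in(('gripT',x+w/2,y+.5,.088),('gripB',x+w/2,y+hh,.088),('grip',x+w/2,y+hh/2,.086),('b1',295.5,150,.085),('b2',328,150,.085),('front',312,217,.06),('rear',311,104.5,.06),('capfront',315,224,.06),('capend',315,259,.06)):print(n,onz('w1',u,v,z)[:2].round(4))
c=im[95:270,255:375];cv2.imwrite('pics/c2.png',cv2.resize(c,None,fx=3.4,fy=3.4,interpolation=cv2.INTER_CUBIC))
E
```

```text
303 111 15 26Traceback (most recent call last):
  File "<stdin>", line 7, in <module>
IndexError: index 0 is out of bounds for axis 0 with size 0
```

```bash
python3 - <<'E'
from h import *
im=cv2.imread('pics/w1.png')
print(im[180,262:300:3].tolist())
blue=((im[...,0].astype(int)-im[...,2]>15)).astype(np.uint8)
for v in (112,120,165,180,200,210,235,250):
    r=np.nonzero(blue[v,262:365])[0]+262
    if len(r)<2: continue
    a,b=onz('w1',r[0],v,.06),onz('w1',r[-1]+1,v,.06);print(v,r[0],r[-1],((a+b)/2)[:2].round(4),np.linalg.norm(a-b).round(4))
for n,u,v,z in(('gripT',310.5,111,.088),('gripB',310.5,137,.088),('grip',310.5,124,.087),('b1',295.5,150,.085),('b2',328,150,.085),('front',312,217,.06),('rear',311,104.5,.06),('capfront',315,224,.06),('capend',315,259,.06)):print(n,onz('w1',u,v,z)[:2].round(4))
cv2.imwrite('pics/c2.png',cv2.resize(im[95:270,255:375],None,fx=3.4,fy=3.4,interpolation=cv2.INTER_CUBIC))
E
```

```text
[[187, 203, 215], [202, 218, 225], [187, 204, 215], [169, 183, 194], [98, 91, 81], [111, 103, 90], [111, 104, 89], [110, 104, 90], [117, 107, 93], [119, 109, 95], [112, 102, 88], [103, 99, 94], [110, 113, 119]]
112 270 351 [0.6167 0.3421] 0.1023
120 270 352 [0.6077 0.3388] 0.1043
165 273 351 [0.5537 0.321 ] 0.1036
180 274 350 [0.5346 0.3151] 0.1025
200 275 351 [0.5085 0.3057] 0.1045
210 276 350 [0.4949 0.3016] 0.1028
235 278 349 [0.4599 0.2901] 0.1012
250 279 349 [0.438  0.2826] 0.1014
gripT [0.617  0.3416]
gripB [0.589  0.3331]
grip [0.6032 0.3375]
b1 [0.5687 0.346 ]
b2 [0.5806 0.3087]
front [0.4846 0.3006]
rear [0.6252 0.3447]
capfront [0.476  0.2936]
capend [0.4247 0.2778]
```

View pics/c2.png

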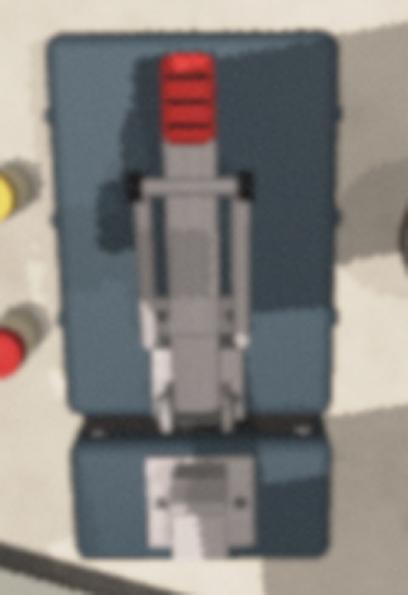

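Emit:
drive_tool --rows "-0.03 0 0.135 -0.0055;-0.03 0 0.135 -0.0055;-0.03 0.15 0.135 -0.0055;-0.03 0.25 0.135 -0.0055;-0.03 0.33 0.135 -0.0055;-0.03 0.33 0.135 -0.0055;-0.03 0.33 0.135 -0.0055" --gripper 0

```text
clock: 3.2
position: [0.605, 0.3382, 0.1138]
eef_rot: [-1.344, 0.976, -0.974]
wrist_force: [-0.1, 0.2, 0.4]
width: 0.502
```

```bash
cat >> h.py <<'E'
def st():
    o=env.get_obs();F=np.array([.483,.298]);d=o['position'][:2]-F;a=np.radians(18);M=R.from_rotvec(o['eef_rot']).as_matrix()
    print('t',o['clock'],'case x,y,z mm',np.round([1e3*(d[0]*np.cos(a)+d[1]*np.sin(a)),1e3*(d[1]*np.cos(a)-d[0]*np.sin(a)),1e3*o['position'][2]],1),'yaw',np.degrees(np.arctan2(M[1,2],M[0,2])).round(2),'F',np.round(o['wrist_force'],1),'w',85*o['width'])
E
python3 - <<'E'
from h import *
st();shot('wrist','w2')
im=cv2.imread('pics/w2.png');h=cv2.cvtColor(im,cv2.COLOR_BGR2HSV)
red=(((h[...,0]<8)|(h[...,0]>172))&(h[...,1]>150)&(h[...,2]>70)).astype(np.uint8)
n,l,s,c=cv2.connectedComponentsWithStats(red)
for i in range(1,n):
    if s[i][4]>40:print(s[i],onz('w2',*c[i],.088).round(4),onz('w2',s[i][0]+s[i][2]/2,s[i][1],.088).round(4))
E
```

```text
t 3.2 case x,y,z mm [128.5   0.5 113.8] yaw 18.0 F [-0.1  0.2  0.4] w 42.68174303241203
[ 309  212   28   45 1093] [0.6023 0.3378 0.088 ] [0.6163 0.3418 0.088 ]
[489 282  24  12  79] [0.6025 0.2092 0.088 ] [0.606  0.2097 0.088 ]
[507 298  34  16 154] [0.5938 0.1867 0.088 ] [0.5996 0.1884 0.088 ]
```

View pics/w2.png

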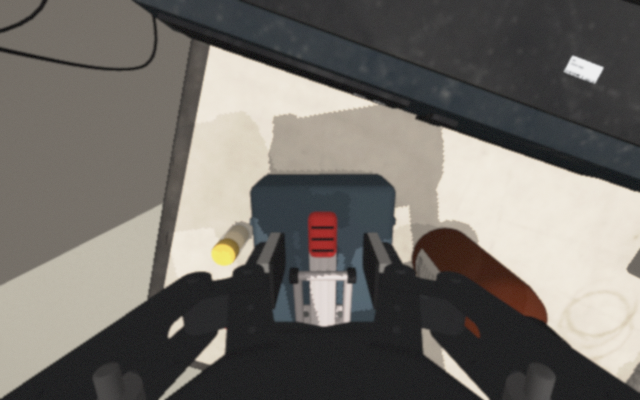

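The grip is centred between the fingers, at 126 mm in the case frame as expected. I'll go down and pinch it.

Emit:
drive_tool --rows "0 0.05 0 0;0 0.091 0 0;0 0.091 0 0"

```text
clock: 3.55
position: [0.6058, 0.3391, 0.0704]
eef_rot: [-1.342, 0.974, -0.974]
wrist_force: [0.2, -0.0, 0.6]
width: 0.5
```

Emit:
drive_tool --rows "0 0 0 0;0 0 0 0;0 0 0 0;0 0 0 0;0 0 0 0" --gripper -1

```text
clock: 4.05
position: [0.6068, 0.3397, 0.0714]
eef_rot: [-1.338, 0.972, -0.975]
wrist_force: [6.8, 2.5, 2.7]
width: 0.197
```

```bash
python3 - <<'E'
from h import *
st()
E
```

```text
t 4.05 case x,y,z mm [130.6   1.4  71.4] yaw 18.04 F [6.8 2.5 2.7] w 16.719536774413548
```

Emit:
drive_tool --rows "0 -0.021 -0.0016 0;0 -0.041 -0.005 0;0 -0.061 -0.010 0;0 -0.081 -0.017 0;0 -0.100 -0.0256 0;0 -0.118 -0.0358 0;0 -0.135 -0.0476 0;0 -0.151 -0.061 0;0 -0.166 -0.0754 0;0 -0.166 -0.0754 0"

```text
clock: 5.05
position: [0.5685, 0.3271, 0.1534]
eef_rot: [-1.343, 0.974, -0.974]
wrist_force: [-7.0, -1.0, -10.5]
width: 0.195
```

```bash
python3 - <<'E'
from h import *
st();a=shot('wrist','w3');b=shot('scene','s3')
cv2.imwrite('pics/c3.png',np.vstack([cv2.imread('pics/w3.png')[130:400,100:540],cv2.resize(cv2.imread('pics/s3.png')[120:280,220:440],(440,320),interpolation=cv2.INTER_CUBIC)]))
E
```

```text
t 5.05 case x,y,z mm [ 90.4   1.3 153.4] yaw 18.05 F [ -7.   -1.  -10.5] w 16.53787769367743
```

View pics/c3.png

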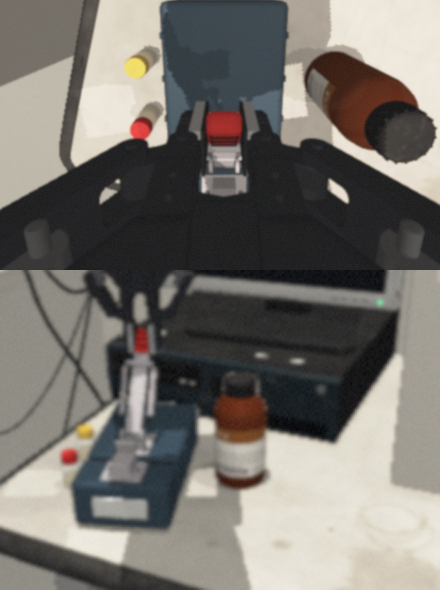

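Seven pictures viewed so far. The lever is following at about 45° with the loop still folded on it, so I'll raise it to the stop.

Emit:
drive_tool --rows "0 -0.0134 -0.0158 0;0 -0.0256 -0.0326 0;0 -0.036 -0.0506 0;0 -0.045 -0.0692 0;0 -0.0524 -0.0888 0;0 -0.058 -0.1086 0;0 -0.0604 -0.121 0;0 -0.0614 -0.127 0;0 -0.0618 -0.132 0;0 -0.0618 -0.132 0"

```text
clock: 6.15
position: [0.5072, 0.3072, 0.1842]
eef_rot: [-1.341, 0.974, -0.975]
wrist_force: [3.9, 1.0, -2.2]
width: 0.198
```

```bash
python3 - <<'E'
from h import *
st();b=shot('scene','s4');shot('top','t4')
E
```

```text
t 6.15 case x,y,z mm [ 25.9   1.2 184.2] yaw 18.03 F [ 3.9  1.  -2.2] w 16.853739385066323
```

Emit:
drive_tool --rows "0 0 -0.006 0;0 0 -0.01 0;0 0 -0.01 0"

```text
clock: 6.55
position: [0.5045, 0.3063, 0.1844]
eef_rot: [-1.336, 0.97, -0.977]
wrist_force: [23.7, 8.4, -4.5]
width: 0.193
```

```bash
python3 - <<'E'
from h import *
st();shot('scene','s5');shot('top','t5')
cv2.imwrite('pics/c4.png',np.vstack([cv2.resize(cv2.imread('pics/s5.png')[120:260,240:400],(560,490),interpolation=cv2.INTER_CUBIC)]))
E
```

```text
t 6.55 case x,y,z mm [ 23.    1.2 184.4] yaw 18.03 F [23.7  8.4 -4.5] w 16.366996936436323
```

View pics/c4.png

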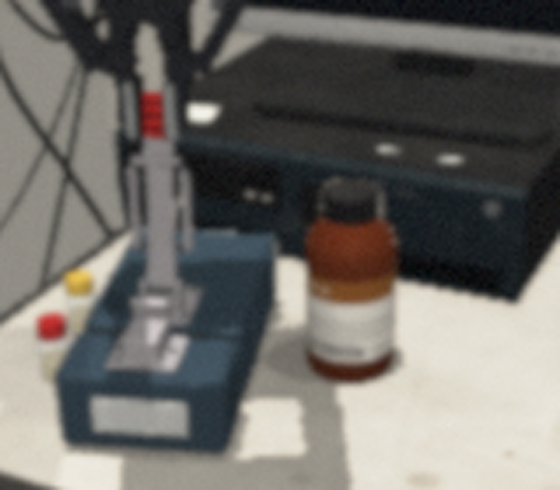

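The lever is against its stop, with a 25 N rise in force, and the loop is still folded on it. I'll ease off, open, and go down around the bar ends.

Emit:
drive_tool --rows "0 0 0.008 0;0 0 0.008 0"

```text
clock: 6.85
position: [0.5065, 0.3069, 0.1841]
eef_rot: [-1.342, 0.974, -0.974]
wrist_force: [1.2, 0.3, 5.9]
width: 0.198
```

Emit:
drive_tool --rows "0 0 0.008 0;0 0 0.008 0;0 0 0.008 0;0 0 0.008 0;0 0 0.008 0;0 0 0.008 0" --gripper 0.8

```text
clock: 7.45
position: [0.5097, 0.308, 0.1834]
eef_rot: [-1.342, 0.974, -0.974]
wrist_force: [0.5, 0.1, 0.7]
width: 0.9
```

```bash
python3 - <<'E'
from h import *
st();shot('scene','s6');shot('wrist','w6')
cv2.imwrite('pics/c5.png',np.vstack([cv2.resize(cv2.imread('pics/s6.png')[100:230,230:350],(432,468),interpolation=cv2.INTER_CUBIC)]))
E
```

```text
t 7.45 case x,y,z mm [ 28.5   1.3 183.4] yaw 18.04 F [0.5 0.1 0.7] w 76.46432782727733
```

View pics/c5.png

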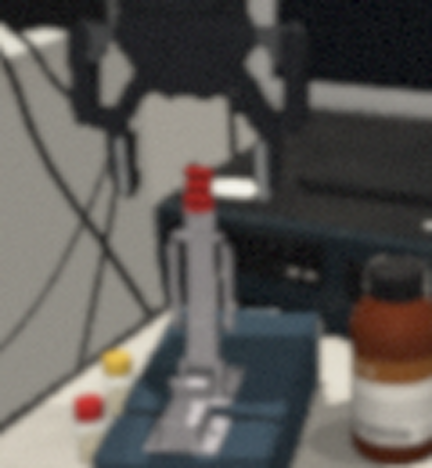

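```bash
python3 - <<'E'
from h import *
a=np.radians(18)
def W(x,y,z):return np.array([.483+(x*np.cos(a)-y*np.sin(a))/1e3,.298+(x*np.sin(a)+y*np.cos(a))/1e3,z/1e3])
im=cv2.imread('pics/s6.png');h=cv2.cvtColor(im,cv2.COLOR_BGR2HSV)
for f in('s6','t5','w6'):
    print(f,'bar ends pred',np.round([proj(f,W(22,y+1,168)) for y in(22,-22)],1).tolist(),'grip',np.round(proj(f,W(30,1,196)),1))
    im=cv2.imread(f'pics/{f}.png');h=cv2.cvtColor(im,cv2.COLOR_BGR2HSV)
    red=(((h[...,0]<8)|(h[...,0]>172))&(h[...,1]>150)&(h[...,2]>60)).astype(np.uint8)
    n,l,s,c=cv2.connectedComponentsWithStats(red)
    print([(s[i].tolist(),c[i].round(1).tolist()) for i in range(1,n) if s[i][4]>15 ][:5])
for u,v in((277.8,166.1),(294.2,163.9)):
    for z in(.165,.168):
        p=onz('s6',u,v,z)[:2]-[.483,.298];print(z,p@[np.cos(a),np.sin(a)]*1e3,p@[-np.sin(a),np.cos(a)]*1e3)
cv2.imwrite('pics/c6.png',np.vstack([cv2.imread('pics/w6.png')[200:400,200:500], cv2.resize(cv2.imread('pics/w6.png')[270:370,270:420],None,fx=2,fy=2)]))
E
```

```text
s6 bar ends pred [[274.6, 165.1], [293.9, 165.8]] grip [284.2 152.3]
[([281, 146, 8, 12, 72], [284.6, 152.1]), ([252, 211, 6, 5, 28], [254.3, 213.0]), ([464, 220, 35, 20, 457], [479.9, 230.7])]
t5 bar ends pred [[264.8, 210.7], [287.4, 203.3]] grip [273.3 200.6]
[([241, 223, 9, 9, 53], [244.8, 227.1])]
w6 bar ends pred [[287.8, 245.5], [358.8, 245.6]] grip [323.3 254.6]
[([444, 130, 5, 9, 16], [445.8, 134.4]), ([448, 132, 9, 8, 20], [451.9, 135.6]), ([456, 132, 21, 17, 85], [466.8, 139.7]), ([434, 141, 16, 20, 79], [440.8, 150.1]), ([431, 161, 15, 10, 50], [436.9, 165.4])]
0.165 23.886160483115788 16.37882274268785
0.168 16.77626724529155 14.345226131591588
0.165 40.282470702522275 -17.53580631348552
0.168 33.01413646181384 -19.241678712963285
```

Emit:
drive_tool --rows "0 0 -0.012 0;0 0.03 -0.012 0;0 0.06 -0.012 0;0 0.06 -0.012 0"

```text
clock: 7.95
position: [0.5031, 0.3056, 0.15]
eef_rot: [-1.346, 0.976, -0.973]
wrist_force: [-0.6, -0.6, -0.3]
width: 0.896
```

Emit:
drive_tool --rows "0 0 0 0;0 0 0 0;0 0 0 0;0 0 0 0;0 0 0 0;0 0 0 0" --gripper -0.2

```text
clock: 8.55
position: [0.5044, 0.3063, 0.1541]
eef_rot: [-1.341, 0.974, -0.974]
wrist_force: [0.5, -0.2, 6.0]
width: 0.486
```

```bash
python3 - <<'E'
from h import *
st();shot('scene','s7');shot('wrist','w7')
cv2.imwrite('pics/c7.png',np.hstack([cv2.resize(cv2.imread('pics/s7.png')[110:230,230:350],(400,400),interpolation=cv2.INTER_CUBIC),cv2.resize(cv2.imread('pics/w7.png')[160:360,220:420],(400,400))]))
E
```

```text
t 8.55 case x,y,z mm [ 22.9   1.3 154.1] yaw 18.04 F [ 0.5 -0.2  6. ] w 41.29809002257318
```

View pics/c7.png

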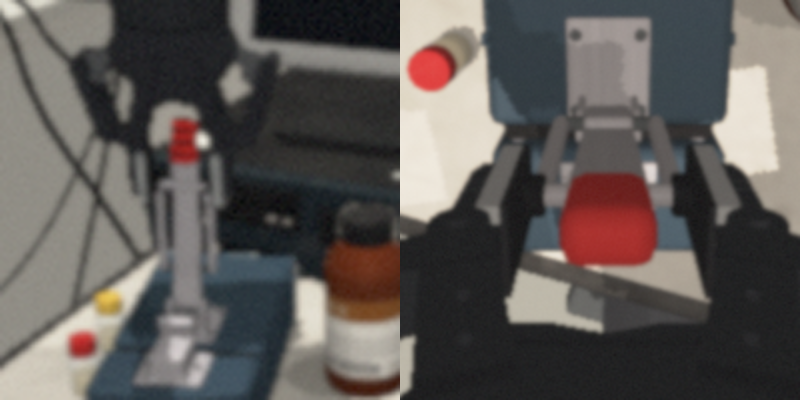

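Nine pictures viewed. The jaws stopped at 41 mm on the 44 mm bar, so the loop is pinched. I'll swing it forward.

Emit:
drive_tool --rows "0 0.0018 -0.0258 0;0 0.0086 -0.05 0;0 0.0204 -0.0722 0;0 0.0366 -0.0914 0;0 0.0564 -0.1068 0;0 0.0788 -0.1178 0;0 0.1032 -0.1238 0;0 0.1282 -0.1248 0;0 0.1468 -0.122 0;0 0.1468 -0.122 0"

```text
clock: 9.65
position: [0.4463, 0.2873, 0.0796]
eef_rot: [-1.342, 0.974, -0.974]
wrist_force: [0.7, -1.1, 5.1]
width: 0.489
```

```bash
python3 - <<'E'
from h import *
st();shot('scene','s8');shot('wrist','w8')
cv2.imwrite('pics/c8.png',np.hstack([cv2.resize(cv2.imread('pics/s8.png')[130:250,230:350],(400,400),interpolation=cv2.INTER_CUBIC),cv2.resize(cv2.imread('pics/w8.png')[160:360,220:420],(400,400))]))
E
```

```text
t 9.65 case x,y,z mm [-38.3   1.1  79.6] yaw 18.04 F [ 0.7 -1.1  5.1] w 41.57131973543684
```

View pics/c8.png

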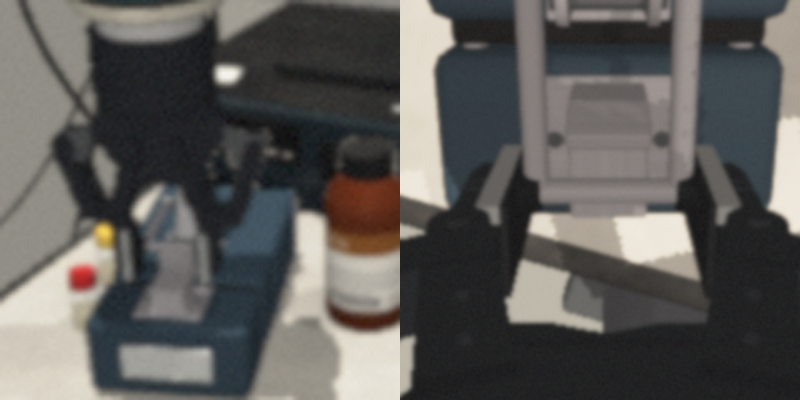

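The loop is hanging over the keeper. I'll lower it the rest of the way and release.

Emit:
drive_tool --rows "0 0.01 0.003 0;0 0.02 0.0066 0;0 0.02 0.0066 0"

```text
clock: 10.05
position: [0.4501, 0.2885, 0.0709]
eef_rot: [-1.34, 0.973, -0.975]
wrist_force: [4.3, -1.2, 6.2]
width: 0.493
```

Emit:
drive_tool --rows "0 0 0 0;0 0 0 0;0 0 0 0;0 0 0 0;0 0 0 0" --gripper 0.7

```text
clock: 10.55
position: [0.4491, 0.2883, 0.07]
eef_rot: [-1.342, 0.974, -0.974]
wrist_force: [-0.2, 0.1, 0.4]
width: 0.851
```

```bash
python3 - <<'E'
from h import *
st();shot('wrist','w9')
a=np.radians(18)
def W(x,y,z):return np.array([.483+(x*np.cos(a)-y*np.sin(a))/1e3,.298+(x*np.sin(a)+y*np.cos(a))/1e3,z/1e3])
print([np.round(proj('w9',W(-35,y+1,83)),1) for y in(22,-22)])
cv2.imwrite('pics/c9.png',cv2.resize(cv2.imread('pics/w9.png')[120:360,200:440],(480,480)))
E
```

```text
t 10.55 case x,y,z mm [-35.2   1.3  70. ] yaw 18.04 F [-0.2  0.1  0.4] w 72.34223463271195
[array([280.5, 257.2]), array([366. , 257.3])]
```

View pics/c9.png

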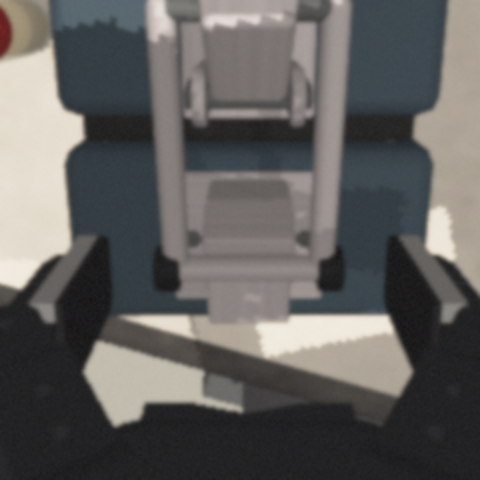

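Eleven pictures viewed. The bar lies on the ledge in front of the keeper wall, at (284..366, 254). Next I'll go up, over the lever and down onto the grip.

Emit:
drive_tool --rows "0 -0.08 -0.02 0;0 -0.18 -0.02 0;0 -0.28 -0.02 0;0 -0.38 -0.02 0;0 -0.38 0.05 0;0 -0.38 0.127 0;0 -0.38 0.127 0" --gripper 0

```text
clock: 11.3
position: [0.5122, 0.3086, 0.2586]
eef_rot: [-1.343, 0.975, -0.974]
wrist_force: [0.1, 0.2, -1.2]
width: 0.501
```

```bash
python3 - <<'E'
from h import *
st();shot('wrist','w10');shot('scene','s10')
a=np.radians(18)
def W(x,y,z):return np.array([.483+(x*np.cos(a)-y*np.sin(a))/1e3,.298+(x*np.sin(a)+y*np.cos(a))/1e3,z/1e3])
for f in('w10','s10'):
    im=cv2.imread(f'pics/{f}.png');h=cv2.cvtColor(im,cv2.COLOR_BGR2HSV)
    red=(((h[...,0]<8)|(h[...,0]>172))&(h[...,1]>150)&(h[...,2]>60)).astype(np.uint8)
    n,l,s,c=cv2.connectedComponentsWithStats(red)
    print(f,[(s[i].tolist(),c[i].round(1).tolist()) for i in range(1,n) if s[i][4]>15 ][:5],proj(f,W(30,1,196)),proj(f,W(32,1,211)))
E
```

```text
t 11.3 case x,y,z mm [ 31.1   1.1 258.6] yaw 18.01 F [ 0.1  0.2 -1.2] w 42.60601213398543
w10 [([312, 130, 23, 27, 545], [323.2, 142.4]), ([407, 135, 11, 16, 49], [412.0, 142.8]), ([418, 134, 12, 9, 38], [423.2, 138.9]), ([417, 144, 9, 21, 48], [420.3, 152.0]), ([406, 151, 10, 17, 60], [410.6, 158.7])] (np.float64(322.9660920775311), np.float64(212.94296190493932)) (np.float64(322.953818844325), np.float64(216.88526115768366))
s10 [([286, 148, 8, 11, 64], [290.0, 153.7]), ([252, 211, 6, 5, 28], [254.3, 213.0]), ([464, 220, 35, 20, 463], [480.0, 230.7])] (np.float64(284.2409318684168), np.float64(152.26668593957172)) (np.float64(284.0012326660334), np.float64(145.48254268519958))
```

The grip isn't where I expected it: wrist (323,142) against a predicted (323,213). I'll triangulate it.

```bash
python3 - <<'E'
from h import *
p=tri(('s10',290,153.7),('w10',323.2,142.4));d=p[:2]-[.483,.298];a=np.radians(18)
x,z=d@[np.cos(a),np.sin(a)]*1e3,p[2]*1e3
print(x,d@[-np.sin(a),np.cos(a)]*1e3,z,'r',np.hypot(x-10,z-82),'ang',np.degrees(np.arctan2(z-82,x-10)))
shot('scene','s11');shot('wrist','w11')
cv2.imwrite('pics/c11.png',np.hstack([cv2.resize(cv2.imread('pics/s11.png')[130:250,230:350],(400,400),interpolation=cv2.INTER_CUBIC),cv2.resize(cv2.imread('pics/w11.png')[100:300,220:420],(400,400))]))
E
```

```text
82.30109936689837 0.9384541649138264 173.19793268291332 r 116.380891452589 ang 51.592858966626416
```

```bash
python3 - <<'E'
from h import *
a=np.radians(18)
def W(x,y,z):return np.array([.483+(x*np.cos(a)-y*np.sin(a))/1e3,.298+(x*np.sin(a)+y*np.cos(a))/1e3,z/1e3])
for x,z in((-26,82),(-35,82),(-20,95)):print(x,z,[np.round(proj('w11',W(x,y+1,z)),1).tolist() for y in(20,-20)],[np.round(proj('s11',W(x,y+1,z)),1).tolist() for y in(20,-20)])
g=cv2.cvtColor(cv2.imread('pics/w11.png'),cv2.COLOR_BGR2GRAY)
u1,v1=proj('w11',W(-26,21,82));u2,v2=proj('w11',W(-26,-19,82))
v=int(v1)
for u0 in(int(u1),int(u2)):
    print(u0);print('\n'.join(f'{r}: '+' '.join('%3d'%k for k in g[r,u0-12:u0+13]) for r in range(v-24,v+22,2)))
E
```

```text
-26 82 [[306.9, 224.4], [339.5, 224.4]] [[273.0, 209.3], [290.6, 210.2]]
-35 82 [[307.0, 231.2], [339.4, 231.2]] [[271.9, 211.2], [289.7, 212.2]]
-20 95 [[306.2, 223.5], [340.2, 223.5]] [[273.2, 202.8], [290.9, 203.7]]
306
200:  45  48  47  45  45  44  46  46  47  50  48  55  87 117 134 138 127 105  87  99 104  90  64  43  36
202:  46  44  47  44  42  43  42  42  43  44  47  58  86 117 135 139 129 102  70  55  55  48  43  38  37
204:  51  50  48  50  49  48  49  48  47  48  52  60  84 116 133 138 131 107  74  51  47  48  45  45  48
206:  75  76  75  76  75  75  74  71  70  72  73  78  90 117 134 138 132 112  81  64  58  56  55  58  58
208:  95  92  95  93  94  93  89  87  86  88  90  92  97 119 134 137 135 118  92  73  67  64  64  65  65
210: 106 107 106 106 106 104 102 100  96 101 102 104 107 120 133 140 137 127 114 106 104 103 106 104 103
212: 107 109 108 107 107 105 102  99  98  99  98 102 107 118 134 138 136 129 124 123 120 117 110 107 102
214: 107 105 106 104 106 104 100  99  96  98  99  99 103 118 132 137 137 126 124 122 118 105  96  95  94
216: 106 108 106 104 104  99 100  98 
[... 3256 characters left out ...]
82 188 177 141  97  64  51  52  65  83  94  97  98  96  95  96  95  97
234: 146 146 152 166 178 184 191 202 207 204 191 173 154 129 100  89  92  96  98  94  95  96  94  97  95
236: 146 145 148 161 178 182 184 198 207 208 208 207 196 166 127 100  95  94  93  95  92  93  93  93  94
238: 146 148 145 148 154 165 176 183 188 189 191 187 177 151 117  97  94  92  92  92  93  92  93  93  93
240: 146 145 146 146 144 133 111  96 100 101 100 100 100  97  95  92  93  92  89  92  92  93  92  92  90
242: 141 138 140 139 134 122 101  89  94  96 102 100  98  99 100  99  99  97  95  95  95  92  92  94  93
244: 149 148 149 151 150 148 146 148 145 150 151 148 149 150 149 149 148 147 145 146 147 146 145 146 146
```

```bash
python3 - <<'E'
from h import *
a=np.radians(18);st()
def W(x,y,z):return np.array([.483+(x*np.cos(a)-y*np.sin(a))/1e3,.298+(x*np.sin(a)+y*np.cos(a))/1e3,z/1e3])
def C(p):
    d=p[:2]-[.483,.298];return np.round([d@[np.cos(a),np.sin(a)]*1e3,d@[-np.sin(a),np.cos(a)]*1e3,p[2]*1e3],1)
def red(f):
    h=cv2.cvtColor(cv2.imread(f'pics/{f}.png'),cv2.COLOR_BGR2HSV)
    m=(((h[...,0]<8)|(h[...,0]>172))&(h[...,1]>150)&(h[...,2]>60)).astype(np.uint8)
    n,l,s,c=cv2.connectedComponentsWithStats(m);return [(s[i].tolist(),c[i].round(1)) for i in range(1,n) if s[i][4]>30][:3]
shot('top','t11')
for f in('w11','s11','t11'):print(f,red(f))
w,s=red('w11')[0][1],red('s11')[0][1];p=C(tri(('w11',*w),('s11',*s)));print('grip',p,np.degrees(np.arctan2(p[2]-82,p[0]-10)))
print('case front edge v pred',proj('w11',W(0,30,60)),'cap rear edge -8',proj('w11',W(-8,30,60)))
for f in('w9','w11'):
    g=cv2.cvtColor(cv2.imread(f'pics/{f}.png'),cv2.COLOR_BGR2GRAY)
    for y in(35,-35):
        d=[(x,int(g[int(round(q[1])),int(round(q[0]))])) for x in range(10,-20,-1) for q in[proj(f,W(x,y,60))]];print(f,y,d)
    d=[(x,int(g[int(round(q[1])),int(round(q[0]))])) for x in range(-45,-72,-1) for q in[proj(f,W(x,35,60))]];print(f,d)
E
```

```text
t 11.5 case x,y,z mm [ 27.9   1.3 260. ] yaw 18.05 F [-0.6 -0.1 -0.8] w 42.61534972721893
w11 [([410, 124, 16, 18, 73], array([417.9, 132.2])), ([313, 126, 22, 27, 552], array([323.6, 138.8])), ([419, 134, 11, 14, 36], array([423.2, 140.5]))]
s11 [([286, 148, 8, 11, 64], array([290. , 153.7])), ([464, 220, 36, 20, 464], array([480. , 230.7]))]
t11 [([241, 224, 9, 8, 50], array([245. , 227.3]))]
grip [ 76.9 -34.6 189.7] 58.152693535209565
case front edge v pred (np.float64(300.5671099230307), np.float64(199.16046469476925)) cap rear edge -8 (np.float64(300.6956524266499), np.float64(205.14494776178086))
w9 35 [(10, 60), (9, 60), (8, 60), (7, 60), (6, 57), (5, 57), (4, 54), (3, 45), (2, 37), (1, 35), (0, 37), (-1, 33), (-2, 31), (-3, 34), (-4, 32), (-5, 41), (-6, 45), (-7, 50), (-8, 53), (-9, 58), (-10, 56), (-11, 58), (-12, 57), (-13, 57), (-14, 56), (-15, 58), (-16, 59), (-17, 58), (-18, 61), (-19, 61)]
w9 -35 [(10, 71), (9, 70), (8, 70), (7, 70), (6, 67), (5, 61), (4, 59), (3, 51), (2, 42), (1, 40), (0, 38), (-1, 34), (-2, 37), (-3, 36), (-4, 38), (-5, 38), (-6, 47), (-7, 50), (-8, 
[... 683 characters left out ...]
106), (-15, 106), (-16, 108), (-17, 107), (-18, 105), (-19, 105)]
w11 -35 [(10, 100), (9, 100), (8, 100), (7, 97), (6, 88), (5, 88), (4, 77), (3, 62), (2, 50), (1, 50), (0, 49), (-1, 48), (-2, 47), (-3, 47), (-4, 45), (-5, 44), (-6, 51), (-7, 51), (-8, 64), (-9, 76), (-10, 87), (-11, 87), (-12, 94), (-13, 101), (-14, 103), (-15, 103), (-16, 105), (-17, 104), (-18, 103), (-19, 103)]
w11 [(-45, 100), (-46, 98), (-47, 98), (-48, 99), (-49, 97), (-50, 97), (-51, 99), (-52, 95), (-53, 95), (-54, 95), (-55, 97), (-56, 95), (-57, 95), (-58, 94), (-59, 107), (-60, 107), (-61, 158), (-62, 210), (-63, 210), (-64, 224), (-65, 227), (-66, 227), (-67, 226), (-68, 227), (-69, 227), (-70, 227), (-71, 223)]
```

Emit:
drive_tool --rows "0 -0.08 -0.05 0;0 -0.1 -0.13 0;0 -0.1 -0.2 0;0 -0.1 -0.25 0;0 -0.1 -0.25 0;0 -0.1 -0.25 0"

```text
clock: 12.15
position: [0.3903, 0.2692, 0.3107]
eef_rot: [-1.34, 0.973, -0.974]
wrist_force: [0.1, -0.2, 0.7]
width: 0.504
```

```bash
cat >> h.py <<'E'
a=np.radians(18)
def W(x,y,z):return np.array([.483+(x*np.cos(a)-y*np.sin(a))/1e3,.298+(x*np.sin(a)+y*np.cos(a))/1e3,z/1e3])
def C(p):
    d=p[:2]-[.483,.298];return np.round([d@[np.cos(a),np.sin(a)]*1e3,d@[-np.sin(a),np.cos(a)]*1e3,p[2]*1e3],1)
def red(f,x0=290,x1=360):
    h=cv2.cvtColor(cv2.imread(f'pics/{f}.png'),cv2.COLOR_BGR2HSV)
    m=(((h[...,0]<8)|(h[...,0]>172))&(h[...,1]>150)&(h[...,2]>60)).astype(np.uint8);m[:,:x0]=0;m[:,x1:]=0
    n,l,s,c=cv2.connectedComponentsWithStats(m);i=1+s[1:,4].argmax();return s[i].tolist(),c[i].round(1)
def show(f,x,y,z,n=12,m=20):
    g=cv2.cvtColor(cv2.imread(f'pics/{f}.png'),cv2.COLOR_BGR2GRAY);u,v=map(int,proj(f,W(x,y,z)));print(f,'u',u-n,'..',u+n)
    print('\n'.join(f'{r}: '+' '.join('%3d'%k for k in g[r,u-n:u+n+1]) for r in range(v-m,v+m,2) if 0<=r<400))
E
python3 - <<'E'
from h import *
st();shot('wrist','w12');shot('scene','s12')
print(red('w11'),red('w12'),red('s12',270,310))
print('grip',C(tri(('w11',*red('w11')[1]),('w12',*red('w12')[1]))),C(tri(('w11',*red('w11')[1]),('s12',*red('s12',270,310)[1]))),C(tri(('w12',*red('w12')[1]),('s12',*red('s12',270,310)[1]))))
for x,z in((-26,82),(-28,92),(-33,82)):print(x,z,[np.round(proj('w12',W(x,y,z)),1).tolist() for y in(21,-19)],np.round(proj('s12',W(x,-19,z)),1))
show('w12',-28,21,85)
E
```

```text
t 12.15 case x,y,z mm [-97.1   1.2 310.7] yaw 18.07 F [ 0.1 -0.2  0.7] w 42.84832407048833
([313, 126, 22, 27, 552], array([323.6, 138.8])) ([315, 0, 19, 9, 126], array([323.8,   3.8])) ([286, 147, 8, 12, 73], array([289.9, 153.2]))
grip [ 80.6   0.8 145.4] [ 82.3   1.  174.5] [ 68.9  -0.6 179.2]
-26 82 [[307.9, 119.3], [339.0, 119.4]] [290.6 210.2]
-28 92 [[307.5, 120.9], [339.4, 121.0]] [290.2 206.7]
-33 82 [[308.0, 125.0], [338.9, 125.0]] [289.9 211.8]
w12 u 295 .. 319
100:  42  42  46  43  45  40  40  41  42  45  43  56  99 149 184 191 173 129  78  48  38  37  45  47  44
102:  47  43  45  45  43  41  41  41  41  47  47  56  97 149 183 191 174 130  82  46  34  34  38  46  44
104:  43  43  43  42  42  42  34  41  38  40  41  53  96 147 181 191 174 132  82  47  34  33  40  42  37
106:  63  56  54  52  49  49  49  50  49  49  52  59  98 146 181 191 176 134  84  51  43  47  51  53  50
108:  83  83  86  84  82  82  79  80  78  78  79  83 109 148 182 194 177 138  94  69  67  78  81  83  84
110: 102 102 101 102 100 100  97  96  96  95  97 103 120 152 182 193 182 149 118 110 123 126 126 1
[... 776 characters left out ...]
64  65  65  64  66  76  95 104  92  80  76  87 100 114 128 137 141 140
128: 105  96  77  67  62  64  64  63  65  65  64  66  84 108 127 129 126 122 118 114 115 129 137 140 140
130: 100  82  68  64  63  64  63  63  63  63  63  68  83 111 131 139 138 131 124 121 121 134 138 140 139
132:  95  80  65  62  64  64  62  63  64  62  62  64  81 110 129 136 136 128 122 120 125 133 140 141 140
134:  87  74  63  62  63  64  63  63  68  64  63  69  79 105 128 135 135 130 124 118 123 132 139 138 139
136:  98  79  68  64  63  63  62  64  65  64  66  63  80 103 124 134 132 126 122 118 126 135 142 141 142
138:  89  72  64  63  62  63  63  61  61  63  65  63  73 100 125 133 135 133 127 123 125 134 141 141 139
```

The lever is at about 52°. Two views put the bar near (-28, 92) mm, on top of the keeper wall rather than in front of it. Closing the jaws while rising probably caught the loop. I'll pinch the grip again, raise the lever to its stop so the bar drops forward, and keep hold of it from then on.

Emit:
drive_tool --rows "0 0 0.1 0;0 0 0.2 0;0 0 0.3 0;0 0 0.354 0;0 0.1 0.354 0;0 0.2 0.354 0;0 0.297 0.354 0;0 0.297 0.354 0;0 0.297 0.354 0"

```text
clock: 13.15
position: [0.5595, 0.3241, 0.1621]
eef_rot: [-1.343, 0.975, -0.974]
wrist_force: [0.8, -0.2, 1.3]
width: 0.498
```

Emit:
drive_tool --rows "0 0 0 0;0 0 0 0;0 0 0 0;0 0 0 0;0 0 0 0" --gripper -1

```text
clock: 13.65
position: [0.5604, 0.3246, 0.1649]
eef_rot: [-1.337, 0.971, -0.976]
wrist_force: [4.5, 1.2, 7.9]
width: 0.195
```

```bash
python3 - <<'E'
from h import *
st();shot('scene','s13');print(red('s13',270,310))
E
```

```text
t 13.65 case x,y,z mm [ 81.9   1.4 164.9] yaw 18.04 F [4.5 1.2 7.9] w 16.596293770847605
([287, 148, 6, 11, 58], array([289.2, 153.2]))
```

Emit:
drive_tool --rows "0 -0.0072 -0.0102 0;0 -0.0178 -0.0282 0;0 -0.0266 -0.0468 0;0 -0.034 -0.0664 0;0 -0.0396 -0.0862 0;0 -0.042 -0.0986 0;0 -0.0434 -0.1068 0;0 -0.0434 -0.114 0;0 -0.0434 -0.116 0;0 -0.0434 -0.116 0"

```text
clock: 14.7
position: [0.5044, 0.3064, 0.1851]
eef_rot: [-1.339, 0.973, -0.975]
wrist_force: [3.8, 0.3, 7.7]
width: 0.195
```

```bash
python3 - <<'E'
from h import *
st();shot('wrist','w14');shot('scene','s14');print(red('s14',270,310))
for x,z in((-34,82),(-34,92),(-30,95)):print(x,z,[np.round(proj('w14',W(x,y,z)),1).tolist() for y in(21,-19)])
show('w14',-34,21,84,14)
E
```

```text
t 14.7 case x,y,z mm [ 23.    1.3 185.1] yaw 18.03 F [3.8 0.3 7.7] w 16.591450668906823
([280, 147, 6, 11, 59], array([282.6, 151.8]))
-34 82 [[302.7, 254.9], [343.9, 255.0]]
-34 92 [[302.0, 259.8], [344.6, 259.8]]
-30 95 [[301.6, 257.4], [345.0, 257.5]]
w14 u 288 .. 316
235: 107 107 106 107 107 106 103 102  97  98  97  98  97  99  98  94  81  57  46  46  54  58  61  59  63  65  70  66  67
237: 105 106 105 103 106 104 103 102  98  96  98  99  97  97  98  91  73  54  49  58  62  69  69  73  73  74  75  75  75
239:  93  91  91  92  91  96  98  99  98  97  97  98  97  99  94  90  68  55  55  61  70  73  73  80  78  78  80  80  79
241:  39  38  38  41  51  69  87  97  99  98  97  96  98  98  94  81  65  56  62  68  71  75  80  81  82  83  82  83  83
243:  32  31  29  37  54  76  91  96  98  98  98  98 100  98  91  74  59  57  63  72  76  76  81  82  84  87  87  86  85
245:  32  32  34  44  67  88  96  97  98 100  98  99  96  97  89  67  50  52  64  72  77  77  80  84  85  85  86  86  86
247:  30  40  43  56  82  94  99  98  97  97  97  99  97  93  82  60  41  45  57  71  75  78  81  82  
[... 891 characters left out ...]
 52  69  92 112 126 131 123 100  64  46  35  35  30  26  33  58  87 108 118 121 133 144 152 155
265:  36  34  34  33  32  35  37  43  66  95 120 122  99  68  45  38  34  30  31  32  39  56  66  72  86 116 141 153 154
267:  33  33  31  33  28  34  32  32  41  76 109 118 100  70  46  41  34  27  26  28  54  81  94  97 103 122 145 154 155
269:  37  36  31  27  36  35  33  33  35  54  80  90  82  63  47  37  36  29  31  55 124 187 213 216 212 201 193 188 188
271:  33  36  34  34  32  33  33  34  32  34  34  39  39  39  38  39  35  31  32  69 143 210 229 232 232 231 230 230 230
273:  31  37  33  35  35  32  31  31  33  33  35  32  34  39  38  36  33  35  36  77 150 212 229 231 231 231 231 231 231
```

```bash
python3 - <<'E'
from h import *
for x,z in((-34,82),(-38,92),(-39,95),(-36,86)):print(x,z,[np.round(proj('w14',W(x,y,z)),1).tolist() for y in(21,-19)],np.round([proj('s14',W(x,y,z)) for y in(21,-19)],1).tolist())
show('w14',-34,-19,84,16)
print('arm/bar mid');show('w14',-34,1,84,12)
im=cv2.imread('pics/s14.png');g=cv2.cvtColor(im,cv2.COLOR_BGR2GRAY)
print('scene 264..300');print('\n'.join(f'{r}: '+' '.join('%3d'%k for k in g[r,262:300]) for r in range(194,222)))
E
```

```text
-34 82 [[302.7, 254.9], [343.9, 255.0]] [[272.0, 211.0], [289.8, 212.0]]
-38 92 [[302.1, 263.7], [344.6, 263.7]] [[271.2, 207.9], [289.1, 208.9]]
-39 95 [[301.8, 266.2], [344.8, 266.2]] [[270.9, 206.9], [289.0, 207.9]]
-36 86 [[302.5, 258.7], [344.1, 258.8]] [[271.6, 209.9], [289.5, 210.8]]
w14 u 328 .. 360
235:  66  65  65  66  67  66  64  64  63  61  62  55  49  44  57  74  91  97  97  97  97  96  97  98  99 102 105 104 103 103 103 103 105
237:  75  74  74  75  75  74  75  73  73  70  69  63  60  56  55  71  90  95  99  99  99  98  97  97  99 101 101 105 103 102 103 103 104
239:  78  78  77  78  77  80  80  79  77  76  75  73  71  61  58  66  86  97  98  98  99  99  99  97  98  96  93  92  90  88  91  89  90
241:  85  85  84  83  81  83  82  82  79  78  78  75  74  66  57  60  76  91  97  96  97  97  98  99  98  91  74  54  45  37  39  40  41
243:  84  87  85  88  84  88  84  83  82  84  81  78  75  70  64  57  70  87  97 100  96  97  99  98 100  95  85  61  41  33  33  33  34
245:  85  85  86  86  88  85  88  85  80  82  78  78  73  65  59  51  64  85  95  98  99  98 100  98  97  
[... 7788 characters left out ...]
 176 187 172 139 108 104 130 150 151 135 122 101  83  74  72  71  71  71
218:  79  71  72  74  78  81  78  79  74  69  68  79  96 121 130 134 135 135 138 144 155 158 149 122 102 110 129 138 133 126 117 100  86  79  79  78  80  78
219:  73  71  74  76  78  82  78  74  72  71  81  93 105 120 129 130 132 131 132 132 137 138 128 112 106 112 120 119 116 114 107  92  83  81  79  81  79  80
220:  73  70  73  74  82  81  79  77  74  81 102 111 116 124 130 131 130 133 132 130 133 133 125 115 117 134 139 136 131 122 103  85  80  80  82  82  81  78
221:  69  73  71  76  79  80  81  80  83  97 112 116 117 125 130 130 129 132 129 130 129 132 130 122 133 158 174 173 161 133 100  83  79  80  82  79  81  79
```

```bash
python3 - <<'E'
from h import *
for f in('s12','s14','s10'):
    g=cv2.cvtColor(cv2.imread(f'pics/{f}.png'),cv2.COLOR_BGR2GRAY);print(f);print('\n'.join(f'{r}: '+' '.join('%3d'%k for k in g[r,284:298])+' | '+' '.join('%3d'%k for k in g[r,266:280]) for r in range(202,218)))
E
```

```text
s12
202: 116 121 125 126 129 135 143 141 120 109 102  99 105  97 | 163 182 181 150 111  86  78  97 134 162 153 122  94 105
203: 107 112 114 114 118 117 118 114 110 119 124 128 123 105 | 163 176 161 128  92  78  67  85 122 144 134 107  89  96
204: 115 115 110 109 103  93  87  89 103 127 143 144 127 101 | 168 159 135 105  81  71  58  65  99 120 120 107 103 103
205: 130 128 124 115  95  69  55  62 101 133 150 142 116  88 | 163 138 107  88  77  65  48  58  88 114 125 124 124 126
206: 134 134 133 123  96  64  39  58 106 150 162 139 104  76 | 150 117  94  80  72  61  43  53  81 109 121 125 127 131
207: 125 125 123 114  90  59  42  64 110 149 159 135  93  67 | 131  99  84  80  75  67  51  50  68  87  98 106 114 120
208: 116 116 113 108  89  74  67  75 100 128 134 109  77  68 | 111  89  79  78  79  73  65  60  62  73  78  92 104 113
209: 112 114 108 106 108 110 111 104  99 108 102  84  67  69 |  96  82  81  78  79  76  74  70  67  71  77  85 101 106
210: 104 106 107 113 128 143 145 134 124 113  95  72  68  75 |  87  78  80  81  80  77  76  73  72  75  80  84 100 107
211: 106 106 103 111 133 
[... 3923 characters left out ...]
116 108 114 126 132 129 123 104  81  66  71  79 |  77  78  77  79  78  79  77  72  71  70  81  98 115 118
213: 136 150 135 107  94  89  91  94  89  79  65  65  71  78 |  68  67  70  69  69  72  68  66  69  75  94 113 122 124
214: 149 159 138 106  86  83  75  74  70  62  55  62  65  69 |  64  67  65  63  63  64  58  62  76  88 107 121 127 129
215: 148 145 125 100  94 105 105  92  81  66  59  59  58  61 |  72  71  75  73  69  66  64  78  97 112 122 127 129 131
216: 139 128 111  99 114 138 144 127 108  88  67  62  61  63 |  80  77  78  77  72  68  76  92 115 125 130 132 134 134
217: 129 114 100 100 120 145 146 134 115  97  81  73  72  71 |  80  79  76  76  72  74  89 113 125 130 131 135 137 136
```

The scene view now puts the bar ends at v≈212, against 206 while the bar was on top of the wall. That matches (-34, 82) mm, so the bar is on the ledge. I'll lower the lever with the grip still held and check partway.

Emit:
drive_tool --rows "0 0.0007 0.009 0;0 0.0014 0.0174 0;0 0.0038 0.0298 0;0 0.0066 0.0396 0;0 0.0094 0.0496 0;0 0.013 0.0594 0;0 0.0168 0.0692 0;0 0.021 0.0786 0;0 0.0256 0.0878 0;0 0.0256 0.0878 0"

```text
clock: 15.8
position: [0.5462, 0.3199, 0.1719]
eef_rot: [-1.341, 0.974, -0.974]
wrist_force: [1.2, -0.5, 9.2]
width: 0.193
```

```bash
python3 - <<'E'
from h import *
st();f='s15';shot('scene',f);print(red(f,270,310))
for x,z in((-28,82),(-30,93)):print(np.round([proj(f,W(x,y,z)) for y in(21,-19)],1).tolist())
g=cv2.cvtColor(cv2.imread(f'pics/{f}.png'),cv2.COLOR_BGR2GRAY);print('\n'.join(f'{r}: '+' '.join('%3d'%k for k in g[r,284:298])+' | '+' '.join('%3d'%k for k in g[r,266:280]) for r in range(202,218)))
E
```

```text
t 15.8 case x,y,z mm [ 66.9   1.3 171.9] yaw 18.04 F [ 1.2 -0.5  9.2] w 16.42958917678503
([285, 147, 6, 11, 63], array([287.5, 152.1]))
[[272.7, 209.7], [290.4, 210.6]]
[[272.1, 205.8], [289.9, 206.7]]
202: 104 113 122 128 133 142 170 187 176 146 111  97  91  79 | 160 185 185 153 108  79  72  75  83 104 125 121 100  93
203: 103 109 115 112 116 137 169 190 172 146 132 125 115  93 | 165 176 165 128  94  75  74  78  93 113 128 117  90  86
204: 123 128 128 119 115 139 175 187 165 147 148 149 129  99 | 166 161 135 100  77  73  75  81  96 120 125 115  95  99
205: 151 159 152 133 119 147 178 185 159 152 155 145 117  89 | 160 136 108  86  74  71  72  84 104 124 126 115 113 118
206: 151 163 153 131 129 159 182 179 159 163 167 143 107  79 | 148 113  87  72  72  73  73  81 103 123 123 114 117 126
207: 132 141 134 122 126 157 169 161 148 158 166 139  97  68 | 131  96  77  72  68  71  69  77  94 116 114 105 109 120
208: 125 125 122 114 112 127 131 120 117 133 137 112  81  63 | 111  81  73  71  69  65  59  60  81 105 109 111 116 126
209: 133 129 127 120 107  96  84  76  89 104 104  88  74  69 |  
[... 306 characters left out ...]
123 106  85  60  42  54  78  83  77  65  71  81 |  72  70  73  74  75  69  65  55  56  65  85 110 120 125
213: 128 125 116  97  80  62  49  52  63  68  63  64  75  78 |  63  64  62  66  66  66  63  57  62  68  94 114 126 128
214: 130 124 111  95  79  73  67  65  62  61  58  62  67  70 |  59  57  58  61  62  63  56  61  67  84 106 123 130 130
215: 126 121 101  92  93 102 104  95  82  70  58  59  60  61 |  64  65  67  66  63  67  65  67  83 100 120 127 130 131
216: 126 113 100  97 107 133 140 127 109  89  73  62  62  62 |  71  71  73  73  73  73  74  86 100 115 128 132 134 135
217: 124 110  98  95 111 132 144 133 116  95  78  66  66  65 |  68  68  73  70  75  74  88 106 117 124 132 136 139 136
```

The bar ends are at v≈210.5, which matches hooked at (-28, 82). I'll keep lowering.

Emit:
drive_tool --rows "0 0.0106 0.018 0;0 0.0228 0.0348 0;0 0.0362 0.0506 0;0 0.051 0.0652 0;0 0.0672 0.0784 0;0 0.0842 0.0902 0;0 0.1024 0.1004 0;0 0.1212 0.109 0;0 0.1212 0.109 0"

```text
clock: 16.75
position: [0.5992, 0.3372, 0.1111]
eef_rot: [-1.338, 0.972, -0.975]
wrist_force: [10.5, 4.4, 8.7]
width: 0.191
```

```bash
python3 - <<'E'
from h import *
st();f='s16';shot('scene',f);print(red(f,270,310))
for x,z in((-22,82),(-22,95)):print(np.round([proj(f,W(x,y,z)) for y in(21,-19)],1).tolist())
g=cv2.cvtColor(cv2.imread(f'pics/{f}.png'),cv2.COLOR_BGR2GRAY);print('\n'.join(f'{r}: '+' '.join('%3d'%k for k in g[r,284:298])+' | '+' '.join('%3d'%k for k in g[r,266:280]) for r in range(200,216)))
E
```

```text
t 16.75 case x,y,z mm [122.6   1.4 111.1] yaw 18.03 F [10.5  4.4  8.7] w 16.27630316287111
([292, 162, 5, 8, 39], array([293.9, 165.6]))
[[273.4, 208.4], [291.0, 209.3]]
[[273.0, 203.3], [290.7, 204.2]]
200: 118 129 129 131 132 132 128 114 113 114 109  90  80  81 | 162 180 186 175 145 105  78  72  73  74  76  88 100 107
201: 104 111 112 115 114 121 125 123 121 120 110  97  92  89 | 154 173 179 157 123  89  74  72  72  75  82  92 100 108
202: 107 107 109 110 109 115 124 130 125 125 118 112 109 101 | 150 169 168 138 100  78  74  73  73  76  89  97 100 104
203: 120 120 120 119 120 118 126 130 128 128 127 122 112 100 | 154 163 148 119  88  75  71  74  74  82  94 104 105 108
204: 132 130 128 124 118 114 122 127 128 124 124 121 108  93 | 163 152 124  97  76  76  70  73  72  83  98 110 116 122
205: 134 134 127 120 112 110 118 125 123 120 122 118 101  81 | 159 132 101  81  73  73  70  66  72  83  96 109 117 131
206: 125 124 119 112 106 103 107 113 112 118 122 115  95  70 | 149 111  88  76  71  72  67  59  56  72  91 101 112 122
207: 124 120 118 114 109  99  87  82  92 109 118 106  81  61 | 1
[... 306 characters left out ...]
121 121 109  88  61  46  69  88  88  71  53  54 |  83  72  72  74  72  71  63  53  50  62  81  94 107 114
211: 122 120 121 112 102  85  72  65  80  88  81  63  52  53 |  79  73  76  73  74  73  70  66  66  71  78  96 112 121
212: 128 127 123 110  97  91  84  82  85  82  70  58  54  54 |  77  73  76  71  74  74  73  72  76  82 101 122 135 141
213: 129 126 118 104  90  81  78  79  79  71  62  60  55  56 |  70  67  67  68  69  68  70  73  80 103 133 158 169 165
214: 130 125 113 101  89  82  85  87  85  76  64  58  56  56 |  71  70  69  66  66  66  68  74  95 129 165 184 189 181
215: 129 122 107  93  91  94 101 112 108  94  73  59  52  56 |  72  69  70  69  69  66  70  84 114 153 179 195 192 175
```

Still hooked, with the bar at (-22, 82) and the lever at about 20°. I'll press through centre to flat.

Emit:
drive_tool --rows "0 0.01 0.0036 0;0 0.0196 0.0068 0;0 0.03 0.0096 0;0 0.0398 0.012 0;0 0.05 0.0138 0;0 0.0602 0.0154 0;0 0.0726 0.0166 0;0 0.081 0.017 0;0 0.084 0.017 0;0 0.084 0.017 0"

```text
clock: 17.8
position: [0.6069, 0.3398, 0.0695]
eef_rot: [-1.339, 0.973, -0.975]
wrist_force: [10.5, 3.8, 5.2]
width: 0.19
```

```bash
python3 - <<'E'
from h import *
st();f='s17';shot('scene',f);print(red(f,270,320))
print(np.round(proj(f,W(126,1,82)),1))
E
```

```text
t 17.8 case x,y,z mm [130.7   1.5  69.5] yaw 18.03 F [10.5  3.8  5.2] w 16.18227745984656
([293, 177, 5, 4, 19], array([295.1, 178.6]))
[295.8 181.1]
```

Emit:
drive_tool --rows "0 0 0 0;0 0 0 0;0 0 0 0;0 0 0 0" --gripper 0

```text
clock: 18.25
position: [0.6054, 0.3392, 0.0677]
eef_rot: [-1.342, 0.975, -0.974]
wrist_force: [0.3, 0.2, -0.7]
width: 0.501
```

Emit:
drive_tool --rows "0 -0.04 0 0;0 -0.08 0 0;0 -0.12 0 0;0 -0.12 0 0"

```text
clock: 18.65
position: [0.6065, 0.3397, 0.131]
eef_rot: [-1.338, 0.972, -0.975]
wrist_force: [1.2, -0.0, 0.8]
width: 0.498
```

Emit:
drive_tool --rows "0 0 0 0;0 0 0 0;0 0 0 0;0 0 0 0;0 0 0 0" --gripper -1

```text
clock: 19.15
position: [0.6054, 0.3392, 0.1274]
eef_rot: [-1.342, 0.975, -0.974]
wrist_force: [0.1, -0.8, 0.4]
width: 0.002
```

```bash
python3 - <<'E'
from h import *
st();shot('scene','s18');shot('wrist','w18');print(red('s18',280,320),np.round(proj('s18',W(126,1,82)),1),red('w18'),np.round(proj('w18',W(126,1,88)),1),np.round(proj('w18',W(141,1,88)),1))
E
```

```text
t 19.15 case x,y,z mm [129.2   1.3 127.4] yaw 18.04 F [ 0.1 -0.8  0.4] w 0.19331035296547955
([292, 176, 9, 5, 37], array([296.2, 178.2])) [295.8 181.1] ([311, 205, 26, 25, 573], array([323.3, 216.9])) [323.4 226.4] [323.4 205.9]
```

I'll press the closed fingertips lightly on the grip to confirm it's flat.

Emit:
drive_tool --rows "0 0.03 0 0;0 0.06 0 0;0 0.075 0 0;0 0.08 0 0;0 0.082 0 0;0 0.082 0 0"

```text
clock: 19.85
position: [0.6049, 0.339, 0.0875]
eef_rot: [-1.343, 0.975, -0.974]
wrist_force: [-12.1, -4.9, 15.7]
width: 0.001
```

Emit:
drive_tool --rows "0 -0.06 0 0;0 -0.16 0 0;0 -0.26 0 0;0 -0.36 0 0;0 -0.4 -0.06 0;0 -0.4 -0.16 0;0 -0.4 -0.26 0;0 -0.4 -0.3 0;0 -0.4 -0.3 0;0 -0.4 -0.3 0"

```text
clock: 20.85
position: [0.463, 0.2929, 0.2867]
eef_rot: [-1.342, 0.974, -0.974]
wrist_force: [-0.2, -0.5, 0.3]
width: 0.002
```

```bash
python3 - <<'E'
from h import *
st();shot('scene','s19');shot('wrist','w19');shot('top','t19')
r,c=red('w19');r2,c2=red('s19',280,320);print(r,c,r2,c2,'grip top via wrist',C(onz('w19',*c,.088)),'tri',C(tri(('w19',*c),('s19',*c2))))
g=cv2.cvtColor(cv2.imread('pics/w19.png'),cv2.COLOR_BGR2GRAY)
for y in(35,-35):
    print(y,[(x,int(g[int(round(q[1])),int(round(q[0]))])) for x in range(8,-14,-1) for q in[proj('w19',W(x,y,60))]])
print([(x,int(g[int(round(q[1])),int(round(q[0]))])) for x in range(-48,-68,-1) for q in[proj('w19',W(x,35,60))]])
for x in(-17,-20,-23):print(x,np.round([proj('w19',W(x,y,82)) for y in(21,-19)],1).tolist(),np.round([proj('s19',W(x,y,82)) for y in(21,-19)],1).tolist())
show('w19',-20,21,82,10,14);show('s19',-20,-19,82,8,10)
def cols(f,lo,hi):
    h=cv2.cvtColor(cv2.imread(f'pics/{f}.png'),cv2.COLOR_BGR2HSV);m=((h[...,0]>=lo)&(h[...,0]<=hi)&(h[...,1]>140)&(h[...,2]>90)).astype(np.uint8);m[:,:225]=0;m[:,256:]=0;m[:190]=0;m[240:]=0
    n,l,s,c=cv2.connectedComponentsWithStats(m);return [(s[i][4],c[i].round(1)) for i in range(1,n) if s[i][4]>8]
for f in('t1','t19'):print(f,cols(f,20,35),cols(f,0,8),cols(f,172,180))
d=cv2.absdiff(cv2.imread('pics/t1.png'),cv2.imread('pics/t19.png')).max(2)[150:195,308:348];print('bottle diff',d.mean(),d.max())
E
```

```text
t 20.85 case x,y,z mm [-20.6   1.3 286.7] yaw 18.05 F [-0.2 -0.5  0.3] w 0.18941953402702713
[316, 34, 16, 28, 406] [323.6  47.5] [291, 177, 10, 6, 49] [296.2 179.8] grip top via wrist [126.7   0.8  88. ] tri [127.5   0.4  85. ]
35 [(8, 64), (7, 61), (6, 59), (5, 58), (4, 51), (3, 44), (2, 44), (1, 38), (0, 31), (-1, 33), (-2, 33), (-3, 40), (-4, 48), (-5, 55), (-6, 55), (-7, 60), (-8, 61), (-9, 62), (-10, 62), (-11, 66), (-12, 66), (-13, 74)]
-35 [(8, 65), (7, 61), (6, 61), (5, 55), (4, 53), (3, 45), (2, 45), (1, 40), (0, 33), (-1, 35), (-2, 35), (-3, 43), (-4, 49), (-5, 56), (-6, 56), (-7, 59), (-8, 60), (-9, 65), (-10, 65), (-11, 65), (-12, 66), (-13, 66)]
[(-48, 101), (-49, 101), (-50, 101), (-51, 99), (-52, 97), (-53, 97), (-54, 93), (-55, 96), (-56, 96), (-57, 124), (-58, 176), (-59, 210), (-60, 210), (-61, 219), (-62, 218), (-63, 218), (-64, 219), (-65, 220), (-66, 220), (-67, 220)]
-17 [[307.5, 174.5], [339.0, 174.5]] [[274.0, 207.3], [291.5, 208.2]]
-20 [[307.5, 176.8], [339.0, 176.8]] [[273.7, 208.0], [291.2, 208.9]]
-23 [[307.5, 179.1], [339.0, 179.1]] [[273.3, 208.6], [29
[... 1454 characters left out ...]
2 119 117 116 115 119 110 105 110 112 104  92  77  64  55
204: 134 135 133 131 129 121 118 117 118 114 113 109  99  87  74  59  51
206: 124 124 124 121 116 110 104  98  95  96  99 105 103  82  65  58  49
208: 129 129 131 130 125 119  96  61  47  59  88  98  87  72  52  51  50
210: 114 116 116 115 109 104  87  63  50  67  86  85  71  57  52  49  52
212: 126 129 126 120 108  96  90  87  82  82  81  70  58  53  53  56  49
214: 153 147 134 114  98  85  78  78  80  83  84  74  62  56  54  54  55
216: 183 179 149 114  96  95  98 105 113 116 105  83  62  50  49  46  49
t1 [(np.int32(49), array([236.6, 199.5]))] [(np.int32(57), array([245. , 227.4]))] []
t19 [] [] []
bottle diff 91.7088888888889 176
```

The cap moved in about 4 mm, the bar is at (-21, 82) mm, which is the latched geometry, and the grip is flat. Last check: the bystanders.

Emit:
drive_tool --rows "0.2 -0.05 -0.05 0;0.4 -0.05 -0.1 0;0.5 -0.05 -0.1 0;0.5 -0.05 -0.1 0;0.5 -0.05 -0.1 0;0.5 -0.05 -0.1 0;0.5 -0.05 -0.1 0;0.5 -0.05 -0.1 0"

```text
clock: 21.8
position: [0.4932, 0.0402, 0.3115]
eef_rot: [-1.342, 0.975, -0.974]
wrist_force: [0.6, 0.3, 0.3]
width: 0.001
```

```bash
python3 - <<'E'
from h import *
shot('scene','s20');shot('top','t20')
def cols(f,lo,hi):
    h=cv2.cvtColor(cv2.imread(f'pics/{f}.png'),cv2.COLOR_BGR2HSV);m=((h[...,0]>=lo)&(h[...,0]<=hi)&(h[...,1]>140)&(h[...,2]>60)).astype(np.uint8);m[:,:225]=0;m[:,300:]=0;m[:150]=0;m[240:]=0
    n,l,s,c=cv2.connectedComponentsWithStats(m);return [(int(s[i][4]),c[i].round(1).tolist()) for i in range(1,n) if s[i][4]>8]
for f in('t1','t20','s4','s20'):print(f,cols(f,20,35),cols(f,0,8))
d=cv2.absdiff(cv2.imread('pics/t1.png'),cv2.imread('pics/t20.png')).max(2)[160:195,312:345];print('bottle diff top',d.mean())
d=cv2.absdiff(cv2.imread('pics/s4.png'),cv2.imread('pics/s20.png')).max(2)[170:230,325:360];print('scene',d.mean());st()
E
```

```text
t1 [(49, [236.6, 199.5])] [(90, [264.7, 165.9]), (57, [245.0, 227.4])]
t20 [(48, [236.6, 199.4])] [(86, [265.3, 166.7]), (54, [245.0, 227.3])]
s4 [(26, [261.7, 200.0])] [(48, [283.2, 153.9]), (32, [254.3, 212.8])]
s20 [(25, [261.6, 200.0])] [(42, [295.5, 180.0]), (33, [254.4, 212.6])]
bottle diff top 6.116883116883117
scene 7.020952380952381
t 21.9 case x,y,z mm [ -70.  -247.7  311.6] yaw 18.13 F [-0.1  0.4  0.7] w 0.12530311144720235
```

```bash
python3 -c "
from cell import order;print(order.close_job())"
```

```text
the job is handed in; nothing more can be done
None
```

The latch is closed. I stood the lever up to its stop, swung the loop forward onto the keeper, and pressed the lever over centre until it lay flat. I handed the job in at about 22 s with the arm clear.

**Mishap:** The loop came off once. As I rose after laying it on the ledge, I closed the jaws. That probably caught the loop: the lever was knocked to about 52° and the bar ended up on top of the keeper wall. I pinched the lever again and raised it to its stop, and the bar dropped back onto the ledge. I then lowered the lever without letting go, checking at 60° and 20° that the bar was still hooked.

**Last checks:**
- **Lever:** the fingertips met the grip's top at z = 87.5 mm with about 16 N; flat would be 88 mm. The grip sits at about 127 mm, and flat would be 126 mm.
- **Loop:** the bar is at about (-21, 82) mm; the latched position works out at (-22, 82) mm.
- **Cap:** it moved in about 4 mm, judged by its front edge. I did not measure how far the gasket is squeezed.
- **Bystanders:** both vials are within about 0.2 pixel of where they stood. The bottle looks unchanged in both views.

One view disagreed: with the lever back at its stop, the wrist camera put the bar about 6 pixels off. I relied on the scene camera there, and the later checks agreed with it. I had used all 12 picture views by then, so these later checks are from pixel measurements only.

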